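Change the spools on the pickup winder

TASK

Draw the spool carriage fully out from under the winder's hood; its sliding catch is unmarked and may or may not be holding it, so try the carriage, and where it is held shift the catch until it comes free. Take every empty white spool off and put it in the blue bin, and slip each full spool, fully down, onto the spindle with its own colour. Then push the carriage fully home again, without shoving the other things on the bench about.

Things in the scene. Friction and masses are not known exactly. Their poses are not given: they have to be found in the camera images.
- winder: pickup-coil winder fixed to the bench: blue drive housing, in front of it a hood with grey cheeks and clear roof, and two aluminium rails coming out from under the hood towards the robot. Origin on the table between the rails; its -x axis is the way the carriage is drawn out, its y axis runs along the row of spindles.
- hood_front (a point): middle of the front edge of the hood's roof, 136 mm above the table. The hood is 348 mm wide (winder y), 140 mm deep behind this point, its roof 116 to 124 mm high; along the front edge lies the catch's dark steel track, 30 mm wide, top at this point's height. The housing behind the hood is 170 mm high.
- carriage (a joint): draw of the black spool carriage (m): 0 fully home under the hood, 0.15 out against its stop, along the winder's -x; about 2 N friction. Plate 120 x 290 x 12 mm, upper face 42 mm above the table. Home, the hood covers all spindles; out, they stand 80 mm in front of it. While the catch holds, the carriage gives only about 4 mm and stops dead.
- carriage_handle (a point): upright orange handle on the carriage's front tongue: round post 24 mm diameter, 66 mm tall, from 42 to 108 mm above the table; this point is on its axis 88 mm above the table, 145 mm in front of the row of spindles
- catch (a joint): sliding catch on the hood's front edge (m): 0 at the winder's -y end of its travel, 0.07 at the +y end; 2 N friction, stays where left. Unmarked, its hidden pawl has shifted: over one unknown stretch, up to 61 mm of the travel, it stops the carriage (going in as well as out), elsewhere not; at least one end always frees it. Whether it holds shows only on pulling the carriage.
- catch_grip (a point): brass grip of the catch: upright block 20 mm (winder x) by 16 mm (winder y), from 137 to 177 mm above the table; this point is at its middle, 166 mm above the table
- bin: blue open bin for empty spools, 200 (x) x 180 (y) x 70 mm tall, walls and floor 5 mm, fixed; origin at the centre of its underside
- spindle_red (a point): foot of the upright steel spindle with the red disc under it, at the winder's +y side of the row (spindles 100 mm apart): 13 mm diameter, 62 mm tall with a tapered tip (upper 12 mm); this point is on its axis at the carriage plate's upper face, z up
- spindle_yellow (a point): foot of the upright steel spindle with the yellow disc under it, in the middle of the row (spindles 100 mm apart): 13 mm diameter, 62 mm tall with a tapered tip (upper 12 mm); this point is on its axis at the carriage plate's upper face, z up
- spindle_green (a point): foot of the upright steel spindle with the green disc under it, at the winder's -y side of the row (spindles 100 mm apart): 13 mm diameter, 62 mm tall with a tapered tip (upper 12 mm); this point is on its axis at the carriage plate's upper face, z up
- full_red: full spool of copper winding with red flanges (absent in some starts): 56 mm diameter, 55 mm tall, through bore 19 mm, 0.25 to 0.46 kg, standing upright on a black mat 3 mm thick; top flange 14 mm thick; origin at the centre of its underside, z along its bore, up
- full_yellow: full spool of copper winding with yellow flanges (absent in some starts): 56 mm diameter, 55 mm tall, through bore 19 mm, 0.25 to 0.46 kg, standing upright on a black mat 3 mm thick; top flange 14 mm thick; origin at the centre of its underside, z along its bore, up
- full_green: full spool of copper winding with green flanges (absent in some starts): 56 mm diameter, 55 mm tall, through bore 19 mm, 0.25 to 0.46 kg, standing upright on a black mat 3 mm thick; top flange 14 mm thick; origin at the centre of its underside, z along its bore, up
- empty_red: empty white spool standing at the start on the spindle with the red disc (absent in some starts): flanges 56 mm diameter (bottom 6 mm, top 14 mm thick), core 28 mm, 55 mm tall, bore 19 mm, 50 g; origin at the centre of its underside, z along its bore
- empty_yellow: empty white spool standing at the start on the spindle with the yellow disc (absent in some starts): flanges 56 mm diameter (bottom 6 mm, top 14 mm thick), core 28 mm, 55 mm tall, bore 19 mm, 50 g; origin at the centre of its underside, z along its bore
- empty_green: empty white spool standing at the start on the spindle with the green disc (absent in some starts): flanges 56 mm diameter (bottom 6 mm, top 14 mm thick), core 28 mm, 55 mm tall, bore 19 mm, 50 g; origin at the centre of its underside, z along its bore
- glue: bystander: white glue bottle, 48 mm diameter, 120 mm tall; origin at the centre of its underside; not to be shoved about
- jar: bystander: amber jar with brass lid, 60 mm diameter, 75 mm tall; origin at the centre of its underside; not to be shoved about
- driver: bystander: screwdriver with orange handle, 160 mm, lying; origin at the centre of its underside; not to be shoved about
- pickup: bystander: steel-covered guitar pickup, 70 x 38 x 20 mm; origin at the centre of its underside; not to be shoved about
- caul: bystander: dark wood clamping block, 100 x 45 x 30 mm; origin at the centre of its underside; not to be shoved about
- tin: bystander: flat yellow tin, 65 x 45 x 18 mm; origin at the centre of its underside; not to be shoved about
Not all that is in view belongs to the job. Leave any grey look-alike of the full_yellow alone. There is more than one size of the full_red; the job needs the larger.

How it is judged:
On the way, in this order (a step that is already met when the one before it is completed fails the run):
1. the carriage is drawn fully out (value of joint carriage above 0.14 m), for 0.2 s.
2. with the carriage out, every empty spool is in the bin and every full spool is down on the spindle of its colour (horizontal distance between full_red and spindle_red below 0.008 m and z of full_red in the frame of spindle_red below 0.006 m and angle between each of full_red, full_yellow, full_green's own z axis and vertical below 0.1 rad and horizontal distance between full_yellow and spindle_yellow below 0.008 m and z of full_yellow in the frame of spindle_yellow below 0.006 m and horizontal distance between full_green and spindle_green below 0.008 m and z of full_green in the frame of spindle_green below 0.006 m and x of empty_red in the frame of bin between -0.1 and 0.1 m and y of empty_red in the frame of bin between -0.09 and 0.09 m and z of empty_red in the frame of bin between -0.01 and 0.06 m and x of empty_yellow in the frame of bin between -0.1 and 0.1 m and y of empty_yellow in the frame of bin between -0.09 and 0.09 m and z of empty_yellow in the frame of bin between -0.01 and 0.06 m and x of empty_green in the frame of bin between -0.1 and 0.1 m and y of empty_green in the frame of bin between -0.09 and 0.09 m and z of empty_green in the frame of bin between -0.01 and 0.06 m and value of joint carriage above 0.1 m), for 0.2 s.
At the end, for the whole second after the job is handed in: The carriage is home (within 6 mm); every full spool present is on the spindle of its colour (axis within 8 mm, underside within 6 mm of the plate, upright within 0.1 rad); every empty spool present lies or stands in the bin; all are at rest (value of joint carriage below 0.006 m and horizontal distance between full_red and spindle_red below 0.008 m and z of full_red in the frame of spindle_red below 0.006 m and angle between each of full_red, full_yellow, full_green's own z axis and vertical below 0.1 rad and horizontal distance between full_yellow and spindle_yellow below 0.008 m and z of full_yellow in the frame of spindle_yellow below 0.006 m and horizontal distance between full_green and spindle_green below 0.008 m and z of full_green in the frame of spindle_green below 0.006 m and x of empty_red in the frame of bin between -0.1 and 0.1 m and y of empty_red in the frame of bin between -0.09 and 0.09 m and z of empty_red in the frame of bin between -0.01 and 0.06 m and x of empty_yellow in the frame of bin between -0.1 and 0.1 m and y of empty_yellow in the frame of bin between -0.09 and 0.09 m and z of empty_yellow in the frame of bin between -0.01 and 0.06 m and x of empty_green in the frame of bin between -0.1 and 0.1 m and y of empty_green in the frame of bin between -0.09 and 0.09 m and z of empty_green in the frame of bin between -0.01 and 0.06 m and linear speed of each of full_red, full_yellow, full_green, empty_red, empty_yellow, empty_green below 0.03 m/s); the robot touches nothing.
It fails at once if a bystander on the bench is shoved more than 40 mm (distance of any of glue, jar, driver, pickup, caul, tin from where it was at the start of the episode above 0.04 m).
Of full_red, full_yellow, full_green only 2 to 3 are there at a start; the rules pass over those that are not, and their reading is None.
Of empty_red, empty_yellow, empty_green only 1 to 2 are there at a start; the rules pass over those that are not, and their reading is None.
At some moment in a run one of full_red, full_yellow, full_green may be knocked a few centimetres aside while the robot is not near it.
It also fails if it takes over 210 s, if anything falls off the work surface, if the arm or the gripper's body presses on something with over 40 N, if the wrist force passes 120 N, or if a joint passes its speed limit or range.

ROBOT

A 7-joint arm with a two-finger parallel gripper is mounted at the origin on the work surface. World frame = base frame: x ahead of the robot, y to its left, z up, the work surface at z = 0. Lengths are in m, angles in rad, forces in N, time in s.
With the tool pointing down it reaches from about 0.35 to 0.9 m from the base axis. Payload 8.1 kg.
Tool frame: the origin (TCP) lies on the centre line of the jaws, within the pads' length; the fingertips stand 19 mm ahead of it and the grasp point (between the pads) is the TCP (arm.tip_reach is the distance from the TCP to the fingertips, in m); z points along the fingers, y is the line along which they close (so a half turn about z gives the same grasp; the last joint's range is limited). The gripper opens to 92 mm and grips with 3 to 60 N. Pads are 19 mm wide; open, the fingers measure 130 mm over their backs; the gripper's body (75 mm by 190 mm) begins 47 mm behind the grasp point.
Start: joints at [-1.271, 0.434, 0.025, 1.573, -0.012, 1.134, -0.075], TCP at [0.245, 0.575, 0.246] pointing down, gripper open.
Joint ranges: [-2.62, 2.62], [-0.44, 2.09], [-1.27, 1.32], [0.08, 2.57], [-1.32, 4.46], [0.12, 2], [-2.74, 2.74]. Speed limits (rad/s): [2.22, 2.22, 3.01, 3.01, 3.14, 3.14, 3.14].

INTERFACE

Orientations are given as a rotation vector (axis times angle).
In Python, from cell import arm gives the robot as it stands.
- The arm moves only by the tool arm_command, never from a script. Its argument "targets" is a list that holds one entry, the list of rows, each a list of 6 numbers: the shift along the tool's x, y, z in m, then the turn, a rotation vector about the tool's x, y, z in rad. A call has 1 to 10 rows; each row shifts and turns the commanded pose from where the row before left it, along the tool's axes as they then stand; what a row does not reach is not made up. A row lasts 1/8 s, in which the tool goes at most 62.5 mm and 10.7 degrees, less where a joint would pass 70% of its speed; a pose out of reach is approached as far as the arm can. A call with a gripper value outside its range is refused whole. "jaw" is the finger opening in m, from 0 to 0.0918, set as the call begins (left out, the last holds). The fingers move at their own pace and stop on an object; "newtons" is the grip in N (left out, the last holds). Time passes only in rows, so rows that do not move let the fingers close. It gives the time, the measured TCP pose, the force, the opening and the grip force at its end, in the units of the state.
- arm.observe(): the state, without advancing time (a new reading comes with each control period).
- arm.get_image(name): name is "scene" or "top" or "wrist"; returns a dict with "pixels" (480x640x3 uint8, red, green, blue), "z_map" (480x640 float32, m along the optical axis (not along the pixel's ray), 0 where there is no reading), "fx", "fy", "cx", "cy" (pixels), "xyz" and "rotation" of the camera in the world; the wrist camera has in their place "T_tool_cam" (4x4, takes a point from camera to tool coordinates, whose origin is the TCP and whose axes are the flange's). Camera axes: x right, y down, z forward; pixel columns grow to the right and rows downward; lengths in m; the calibration is good to about 2 mm. A picture is of the moment at which its call begins: read the wrist's pose just before it.
- arm.sign_off(): hands the job in; it is judged then, once.
The state is a dict: "clock": time; "joints": joint angles; "dq": joint speeds; "joint_efforts": joint torques, N m; "position": TCP position; "ee_rot": TCP orientation; "force": force on the tool from outside, world axes, zero at the start; "ft_torque": the same for the moment, N m; "width": opening from 0.0 (shut) to 1.0 (fully open); "gripper_force": force on a finger pad.
Only numpy, scipy, OpenCV 4.12 (cv2) and the standard library are available. Lean on these libraries where they do the work, as an engineer would, in place of code of your own. Each camera call takes 0.05 s, during which the arm holds its last target. There are 200 camera calls.

## Working session

There is one attempt and no reset: what is moved stays moved. The work goes in short steps, Python scripts to look and compute and a tool call to move; the robot and the scene stay as the last step left them, time stands still between calls to the robot, and variables do not carry over. Pictures are saved under pics/ and viewed, at most 14 in all, crops included, and the job is handed in when it is done.

Besides the shell and the picture viewer there is one more tool, called after "Request:" as name(argument=value, ...) on one line, values as JSON. arm_command: Moves the arm, as the interface text tells. Its arguments: {"type":"object","properties":{"targets":{"type":"array","items":{"type":"array","items":{"type":"array","items":{"type":"number"}}}},"jaw":{"type":"number"},"newtons":{"type":"number"}},"required":["targets"]}

```bash
mkdir -p pics
cat > h.py <<'E'
import numpy as np, cv2
from scipy.spatial.transform import Rotation as R
from cell import arm
def Rm(r):
    r=np.array(r,float)
    return r if r.shape==(3,3) else (R.from_rotvec(r).as_matrix() if r.size==3 else R.from_quat(r).as_matrix())
def grab(name,save=None):
    s=arm.observe(); im=arm.get_image(name)
    if name=="wrist":
        T=np.array(im["T_tool_cam"]); Rt=Rm(s["ee_rot"]); A=Rt@T[:3,:3]; t=Rt@T[:3,3]+np.array(s["position"])
    else: A=Rm(im["rotation"]); t=np.array(im["xyz"])
    z=im["z_map"]; v,u=np.mgrid[0:480,0:640]
    P=np.stack([(u-im["cx"])/im["fx"]*z,(v-im["cy"])/im["fy"]*z,z],-1)@A.T+t
    P[z==0]=np.nan
    if save: cv2.imwrite("pics/"+save,im["pixels"][:,:,::-1])
    np.savez("last_"+name,P=P,px=im["pixels"],A=A,t=t)
    return im["pixels"],P
E
python3 - <<'E'
from h import *
print(arm.observe())
for n in("scene","top"):
    p,P=grab(n,n+"0.png"); d=np.load("last_%s.npz"%n); print(n,d["t"],d["A"].round(3).tolist())
E
```

```text
{'clock': 0.0, 'joints': array([-1.2705974 ,  0.43526592,  0.02496179,  1.57411977, -0.01161314,
        1.13399249, -0.07508557]), 'dq': array([-0.00106956,  0.00070061,  0.00085948,  0.0002727 , -0.00206339,
       -0.00063147,  0.00129979]), 'joint_efforts': array([ 1.04026178e-04, -6.67840362e+01,  9.84897874e-01, -3.14462793e+01,
       -6.05093781e-02,  4.25470644e-02,  1.74946308e-04]), 'position': array([0.24484435, 0.57450662, 0.24490937]), 'ee_rot': array([-6.28485302e-01, -3.07788327e+00,  2.55800378e-03]), 'force': array([ 0.72310751, -1.00393821, -0.80649321]), 'ft_torque': array([ 0.00891764, -0.04085821,  0.0068816 ]), 'gripper_force': 0.0, 'width': 0.9953285922382952}
scene [0.96181427 0.77639519 1.06480406] [[-0.859, 0.375, -0.349], [0.512, 0.647, -0.565], [0.014, -0.664, -0.747]]
top [0.40824975 0.09073417 1.1779706 ] [[0.016, -0.992, 0.122], [-1.0, -0.016, 0.001], [0.001, -0.122, -0.993]]
```

View pics/top0.png

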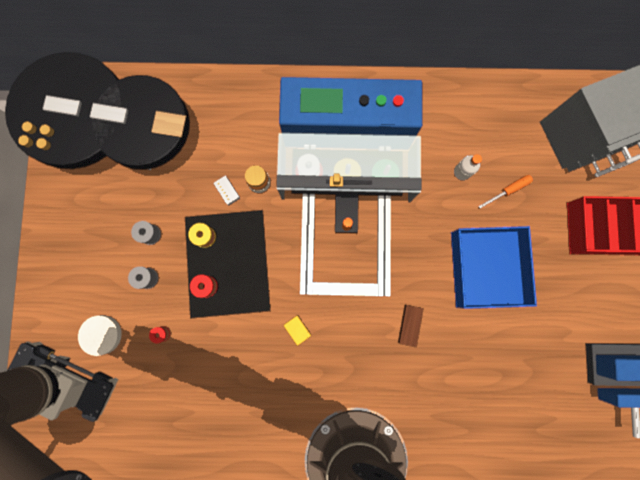

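View pics/scene0.png

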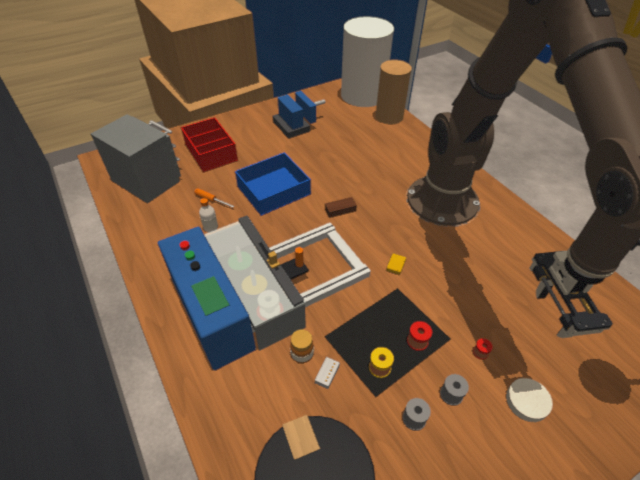

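The top view shows candidates for the full red spool: red (203,287) on the mat and small red (158,334). For full yellow: yellow (201,235) on the mat, and grey look-alikes (143,231) and (140,277). I choose the two on the mat; full green seems absent. A white spool sits at (308,167) under the hood on the red side, the handle is at (348,223), the catch grip at (337,179) and the bin at (494,267).

Run:
```python
from h import *
d=np.load("last_top.npz"); P=d["P"];px=d["px"]
hsv=cv2.cvtColor(px,cv2.COLOR_RGB2HSV)
def box(n,u0,u1,v0,v1,zl,zh):
    Q=P[v0:v1,u0:u1].reshape(-1,3); m=(Q[:,2]>zl)&(Q[:,2]<zh); Q=Q[m]
    (c,r)=cv2.minEnclosingCircle((Q[:,:2]*1000).astype(np.float32))
    print(n,len(Q),"mean",Q.mean(0).round(4),"circ",np.round(c,1),round(r,1),"min",Q.min(0).round(3),"max",Q.max(0).round(3))
box("yellow",185,218,218,250,.045,.075)
box("red",187,220,270,302,.045,.075)
box("smallred",145,172,322,346,.01,.075)
box("grey",128,158,218,245,.03,.08)
box("handle",338,358,212,234,.09,.12)
box("grip",325,346,168,190,.15,.19)
box("bin",445,545,220,315,.06,.08)
box("tin",280,315,312,348,.01,.03)
box("caul",395,430,300,350,.02,.04)
box("jar",240,270,160,195,.06,.09)
# hood track: top at .136
Q=P[170:200,270:430].reshape(-1,3);m=(Q[:,2]>.128)&(Q[:,2]<.145);Q=Q[m]
print("track",len(Q),cv2.minAreaRect((Q[:,:2]*1000).astype(np.float32)))
Q=P[185:300,290:400].reshape(-1,3)
for v,u in((185,350),(200,350),(215,347),(222,348),(225,348),(290,345),(180,336)):print(v,u,P[v,u].round(3))
c=np.vstack([cv2.resize(px[205:345,120:280],(640,560))]);cv2.imwrite("pics/crop1.png",c[:,:,::-1])
```

```text
yellow 370 mean [0.5565 0.4027 0.0571] circ [557.2 403.9] 28.5 min [0.529 0.376 0.045] max [0.585 0.431 0.064]
red 382 mean [0.4261 0.3922 0.0576] circ [426.4 393.1] 28.3 min [0.398 0.365 0.045] max [0.453 0.421 0.063]
smallred 256 mean [0.3031 0.5002 0.0353] circ [302.1 502.6] 20.2 min [0.283 0.483 0.011] max [0.322 0.522 0.045]
grey 416 mean [0.5605 0.5485 0.0525] circ [560.4 550.4] 29.2 min [0.534 0.521 0.03 ] max [0.588 0.579 0.06 ]
handle 82 mean [0.584  0.032  0.1063] circ [585.   31.8] 12.0 min [0.573 0.02  0.09 ] max [0.596 0.042 0.112]
grip 70 mean [0.6754 0.0627 0.1731] circ [677.3  62. ] 10.3 min [0.668 0.055 0.152] max [0.686 0.07  0.18 ]
bin 840 mean [ 0.4869 -0.3457  0.0685] circ [ 485.9 -343.3] 134.3 min [ 0.382 -0.436  0.06 ] max [ 0.59  -0.248  0.076]
tin 450 mean [0.3181 0.1533 0.0177] circ [317.6 153.4] 36.6 min [0.281 0.119 0.01 ] max [0.354 0.187 0.023]
caul 728 mean [ 0.335  -0.1356  0.0302] circ [ 335.3 -135.4] 53.0 min [ 0.284 -0.166  0.021] max [ 0.387 -0.106  0.037]
jar 354 mean [0.7055 0.265  0.074 ] circ [706.3 265.6] 26.7 min [0.68 0.24 0.06] max [0.732 0.292 0.08 ]
track 1821 ((684.8370361328125, 31.640579223632812), (49.823211669921875, 347.6737060546875), 0.42711418867111206)
185 350 [0.67  0.028 0.136]
200 350 [0.654 0.022 0.04 ]
215 347 [0.614 0.03  0.045]
222 348 [0.585 0.03  0.107]
225 348 [0.578 0.03  0.107]
290 345 [0.422 0.031 0.019]
180 336 [0.672 0.063 0.175]
```

View pics/crop1.png

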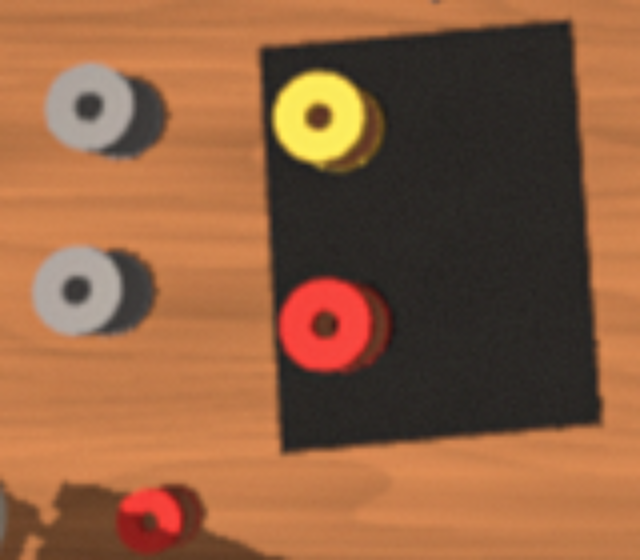

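The crop confirms it: large yellow and red spools on the black mat, two grey decoys, and the small red one off the mat. Measured sizes agree (radius 28, height 58–63 mm). Moving to the handle.

Request:
arm_command(targets=[[[0,0,0,0,0,-0.134],[0,0,0,0,0,-0.134],[0,0,0,0,0,-0.134],[-0.03,-0.05,0,0,0,0],[-0.03,-0.05,0,0,0,0],[-0.03,-0.05,0,0,0,0],[-0.03,-0.05,0,0,0,0],[-0.03,-0.05,0,0,0,0],[-0.03,-0.05,0,0,0,0],[-0.03,-0.05,0,0,0,0]]], jaw=0.06, newtons=40)

```text
clock: 1.35
position: [0.4553, 0.223, 0.2457]
ee_rot: [-0.001, -3.141, -0.0]
force: [0.6, 0.4, 0.3]
width: 0.651
gripper_force: 0.0
```

Request:
arm_command(targets=[[[-0.032,-0.05,0,0,0,0],[-0.032,-0.05,0,0,0,0],[-0.032,-0.05,0,0,0,0],[-0.032,-0.043,0,0,0,0],[0,0,0,0,0,0]]])

```text
clock: 1.98
position: [0.584, 0.0265, 0.2452]
ee_rot: [0.013, 3.141, -0.004]
force: [-0.9, 0.3, -0.2]
width: 0.653
gripper_force: 0.0
```

Request:
arm_command(targets=[[[0,0.005,0.04,0,0,0],[0,0,0.04,0,0,0],[0,0,0.04,0,0,0],[0,0,0.037,0,0,0],[0,0,0,0,0,0]]])

```text
clock: 2.6
position: [0.5799, 0.0374, 0.0862]
ee_rot: [0.0, -3.135, 0.001]
force: [0.2, -0.9, 0.2]
width: 0.656
gripper_force: 0.0
```

Request:
arm_command(targets=[[[0,0,0,0,0,0],[0,0,0,0,0,0],[0,0,0,0,0,0],[0,0,0,0,0,0],[0.005,0,0,0,0,0],[0.004,0,0,0,0,0],[0.003,0,0,0,0,0],[0,0,0,0,0,0]]], jaw=0.015)

```text
clock: 3.6
position: [0.5743, 0.0329, 0.0898]
ee_rot: [0.007, 3.134, -0.005]
force: [13.2, -10.5, -8.4]
width: 0.256
gripper_force: 40.0
```

Held: pulling gave 13 N resistance and only a few mm. Letting go and moving to the catch.

Request:
arm_command(targets=[[[-0.006,0,0,0,0,0],[0,0,0,0,0,0],[0,0,0,0,0,0],[0,0,-0.05,0,0,0],[0,0,-0.05,0,0,0],[0,0,-0.05,0,0,0],[-0.045,0.015,0,0,0,0],[-0.05,0.015,0,0,0,0],[0,0,0,0,0,0],[0,0,0,0,0,0]]], jaw=0.06)

```text
clock: 4.85
position: [0.6708, 0.0666, 0.2381]
ee_rot: [-0.001, -3.14, 0.001]
force: [0.3, 0.2, -0.3]
width: 0.652
gripper_force: 0.0
```

Request:
arm_command(targets=[[[-0.006,-0.004,0.035,0,0,0],[0,0,0.035,0,0,0],[0,0,0,0,0,0],[0,0,0,0,0,0]]])

```text
clock: 5.35
position: [0.6778, 0.0625, 0.1705]
ee_rot: [0.002, 3.14, 0.0]
force: [0.6, -0.3, 0.8]
width: 0.651
gripper_force: 0.0
```

Request:
arm_command(targets=[[[0,0,0,0,0,0],[0,0,0,0,0,0],[0,0,0,0,0,0],[0,0,0,0,0,0]]], jaw=0.01, newtons=15)

```text
clock: 5.85
position: [0.6776, 0.0626, 0.1689]
ee_rot: [0.001, 3.141, 0.0]
force: [0.4, 0.4, 0.5]
width: 0.265
gripper_force: 0.0
```

Request:
arm_command(targets=[[[0,0,0,0,0,0],[0,0,0,0,0,0],[0,-0.01,0,0,0,0],[0,-0.01,0,0,0,0],[0,-0.01,0,0,0,0],[0,-0.01,0,0,0,0],[0,-0.01,0,0,0,0],[0,0,0,0,0,0]]])

```text
clock: 6.85
position: [0.6773, 0.0101, 0.1687]
ee_rot: [-0.005, -3.141, 0.003]
force: [-1.4, -1.8, 1.2]
width: 0.17
gripper_force: 15.0
```

Request:
arm_command(targets=[[[0,-0.006,0,0,0,0],[0,-0.006,0,0,0,0],[0,-0.005,0,0,0,0],[0,0,0,0,0,0]]])

```text
clock: 7.35
position: [0.6773, -0.0029, 0.1687]
ee_rot: [0.0, -3.141, -0.003]
force: [-3.6, 5.8, 2.6]
width: 0.173
gripper_force: 15.0
```

The catch is at its -y end (the force rose at y = -0.003). Back to the handle.

Request:
arm_command(targets=[[[0,0.003,0,0,0,0],[0,0,0,0,0,0],[0,0,-0.035,0,0,0],[0,0,-0.035,0,0,0],[0.045,0.018,0,0,0,0],[0.047,0.016,0,0,0,0],[0,0,0,0,0,0],[0,0,0,0,0,0]]], jaw=0.06, newtons=40)

```text
clock: 8.35
position: [0.5864, 0.0321, 0.2392]
ee_rot: [0.002, 3.14, -0.001]
force: [-1.0, -0.4, 0.4]
width: 0.658
gripper_force: 0.0
```

Request:
arm_command(targets=[[[0.003,0,0.05,0,0,0],[0,0,0.05,0,0,0],[0,0,0.05,0,0,0],[0,0,0,0,0,0],[0,0,0,0,0,0]]])

```text
clock: 8.98
position: [0.5843, 0.0322, 0.0901]
ee_rot: [0.003, 3.14, -0.0]
force: [0.2, -0.0, 0.3]
width: 0.653
gripper_force: 0.0
```

Request:
arm_command(targets=[[[0,0,0,0,0,0],[0,0,0,0,0,0],[0,0,0,0,0,0],[0,0,0,0,0,0],[0,0,0,0,0,0],[0.006,0,0,0,0,0],[0.006,0,0,0,0,0],[0.006,0,0,0,0,0],[0,0,0,0,0,0]]], jaw=0.015)

```text
clock: 10.1
position: [0.5636, 0.0328, 0.089]
ee_rot: [-0.001, -3.141, -0.0]
force: [-1.9, -1.1, 7.8]
width: 0.256
gripper_force: 40.0
```

It runs free. Drawing fully out.

Request:
arm_command(targets=[[[0.016,0,0,0,0,0],[0.016,0,0,0,0,0],[0.016,0,0,0,0,0],[0.016,0,0,0,0,0],[0.016,0,0,0,0,0],[0.016,0,0,0,0,0],[0.016,0,0,0,0,0],[0.012,0,0,0,0,0],[0.008,0,0,0,0,0],[0,0,0,0,0,0]]])

```text
clock: 11.35
position: [0.4342, 0.0334, 0.089]
ee_rot: [0.001, 3.137, 0.001]
force: [11.2, 3.2, -7.3]
width: 0.255
gripper_force: 40.0
```

Request:
arm_command(targets=[[[-0.003,0,0,0,0,0],[0,0,0,0,0,0],[0,0,0,0,0,0],[0,0,-0.05,0,0,0],[0,0,-0.05,0,0,0],[0,0,-0.05,0,0,0],[0,0,-0.05,0,0,0],[-0.03,0,0,0,0,0],[-0.03,0,0,0,0,0],[0,0,0,0,0,0]]], jaw=0.075)

```text
clock: 12.6
position: [0.4963, 0.0326, 0.2882]
ee_rot: [-0.002, -3.141, 0.001]
force: [-0.5, 0.8, -0.2]
width: 0.819
gripper_force: 0.0
```

Run:
```python
from h import *
w,_=grab("wrist"); p,P=grab("top")
print(arm.observe()["position"],np.load("last_wrist.npz")["t"])
cv2.imwrite("pics/two.png",np.hstack([cv2.resize(w,(400,300)),cv2.resize(p[80:380,120:520],(400,300))])[:,:,::-1])
```

```text
[0.49458412 0.03252275 0.28806084] [0.42802497 0.03282007 0.42681591]
```

View pics/two.png

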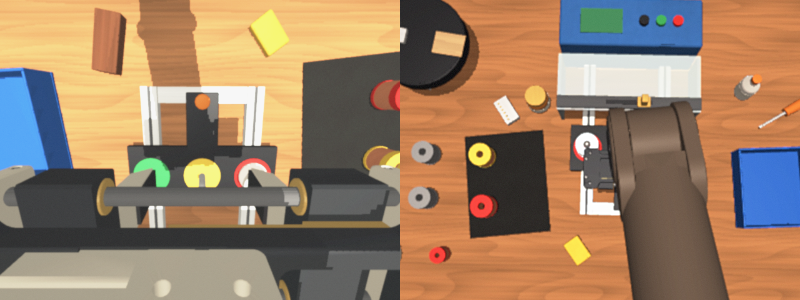

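Carriage is out. The wrist half shows bare green (150,175) and yellow (202,175) spindles; one empty stands on red (252,175), also seen in the top half at (588,147). Full green is absent. Measuring the empty spool and the spindles.

```bash
cat >> h.py <<'E'
def fit(P,cx,cy,zl,zh,r=.045):
    m=(abs(P[...,0]-cx)<r)&(abs(P[...,1]-cy)<r)&(P[...,2]>zl)&(P[...,2]<zh)
    Q=P[m]; c,rr=cv2.minEnclosingCircle((Q[:,:2]*1000).astype(np.float32))
    print(len(Q),"circ",np.round(c,1),round(rr,1),"z",np.median(Q[:,2]).round(4)if len(Q) else 0,"mid",((Q[:,:2].min(0)+Q[:,:2].max(0))/2).round(4))
E
python3 - <<'E'
from h import *
P=np.load("last_top.npz")["P"];W=np.load("last_wrist.npz")["P"]
for n,A in(("top",P),("wrist",W)):
    print(n)
    try: fit(A,.579,.132,.085,.101)
    except Exception as e: print(e)
    for y in(.132,.033,-.067):
        try: fit(A,.579,y,.055 if y<.1 else .1,.107,.03)
        except Exception as e: print("none")
    try: fit(A,.434,.033,.09,.115,.03)
    except Exception as e: print("none")
E
```

```text
top
287 circ [580.5 131.5] 27.9 z 0.097 mid [0.5812 0.1314]
30 circ [580.4 132.2] 26.6 z 0.1007 mid [0.5799 0.1314]
none
none
none
wrist
106 circ [572.2 108.8] 11.1 z 0.0932 mid [0.5722 0.1087]
none
181 circ [580.4  32.4] 6.3 z 0.0813 mid [0.5778 0.0324]
none
492 circ [436.3  33.3] 11.9 z 0.1073 mid [0.4363 0.0333]
```

Request:
arm_command(targets=[[[-0.0425,0.05,0,0,0,0],[-0.043,0.0495,0,0,0,0],[0,0,0.05,0,0,0],[0,0,0.05,0,0,0],[0,0,0.05,0,0,0],[0,0,0.024,0,0,0],[0,0,0,0,0,0],[0,0,0,0,0,0]]], newtons=15)

```text
clock: 13.7
position: [0.5774, 0.1276, 0.116]
ee_rot: [0.002, 3.14, 0.001]
force: [0.3, -0.0, 0.0]
width: 0.816
gripper_force: 0.0
```

Request:
arm_command(targets=[[[-0.0025,0.004,0.013,0,0,0],[0,0,0.013,0,0,0],[0,0,0,0,0,0],[0,0,0,0,0,0]]])

```text
clock: 14.2
position: [0.5796, 0.1313, 0.0887]
ee_rot: [-0.002, -3.141, 0.0]
force: [-0.7, 0.0, 0.0]
width: 0.818
gripper_force: 0.0
```

Request:
arm_command(targets=[[[0,0,0,0,0,0],[0,0,0,0,0,0],[0,0,0,0,0,0],[0,0,0,0,0,0]]], jaw=0.04)

```text
clock: 14.7
position: [0.5798, 0.1316, 0.089]
ee_rot: [0.001, 3.141, 0.0]
force: [0.5, -0.8, 2.5]
width: 0.596
gripper_force: 14.9
```

Request:
arm_command(targets=[[[0,0,-0.04,0,0,0],[0,0,-0.04,0,0,0],[0,0,-0.04,0,0,0],[0.01,-0.05,0,0,0,0],[0.01,-0.05,0,0,0,0],[0.01,-0.05,0,0,0,0],[0.01,-0.05,0,0,0,0],[0.01,-0.05,0,0,0,0],[0.01,-0.05,0,0,0,0],[0.01,-0.05,0,0,0,0]]])

```text
clock: 15.95
position: [0.5087, -0.2199, 0.2088]
ee_rot: [0.001, 3.141, 0.0]
force: [0.5, 0.3, -0.4]
width: 0.592
gripper_force: 14.9
```

Request:
arm_command(targets=[[[0.01,-0.05,0,0,0,0],[0.01,-0.05,0,0,0,0],[0,-0.025,0,0,0,0],[0,0,0,0,0,0],[0,0,0.05,0,0,0],[0,0,0.05,0,0,0],[0,0,0.035,0,0,0],[0,0,0,0,0,0]]])

```text
clock: 16.95
position: [0.4879, -0.3408, 0.0714]
ee_rot: [0.001, -3.137, -0.006]
force: [0.4, -0.2, -0.5]
width: 0.593
gripper_force: 14.9
```

Request:
arm_command(targets=[[[0,0,0.006,0,0,0],[0,0,0,0,0,0],[0,0,0,0,0,0],[0,0,-0.05,0,0,0],[0,0,-0.05,0,0,0],[0,0,-0.05,0,0,0],[0,0.05,-0.05,0,0,0],[0,0.055,0,0,0,0],[0,0.055,0,0,0,0],[0,0.055,0,0,0,0]]], jaw=0.08)

```text
clock: 18.2
position: [0.4893, -0.1326, 0.263]
ee_rot: [0.002, 3.14, -0.0]
force: [1.1, 0.4, -0.3]
width: 0.874
gripper_force: 0.0
```

Request:
arm_command(targets=[[[0,0.055,0,0,0,0],[0,0.055,0,0,0,0],[0,0.055,0,0,0,0],[0,0.055,0,0,0,0],[0,0.055,0,0,0,0],[0,0.055,0,0,0,0],[0,0.055,0,0,0,0],[0,0.05,0,0,0,0],[0,0,0,0,0,0]]])

```text
clock: 19.32
position: [0.4884, 0.3056, 0.2623]
ee_rot: [-0.009, 3.142, 0.004]
force: [-0.2, -0.2, 0.0]
width: 0.874
gripper_force: 0.0
```

Run:
```python
from h import *
w,W=grab("wrist"); p,P=grab("top")
print(arm.observe()["position"])
cv2.imwrite("pics/two2.png",np.hstack([cv2.resize(w,(400,300)),cv2.resize(p[80:380,120:545],(400,300))])[:,:,::-1])
for n,A in(("top",P),("wrist",W)):
  for c in((.426,.393),(.557,.404)):
    try: fit(A,*c,.05,.07)
    except Exception as e: print(n,"none")
```

```text
[0.48971892 0.30073879 0.26227458]
top none
top none
1603 circ [389.7 381.6] 28.1 z 0.0575 mid [0.399  0.3814]
876 circ [557.3 404.5] 27.6 z 0.0572 mid [0.5533 0.4038]
```

View pics/two2.png

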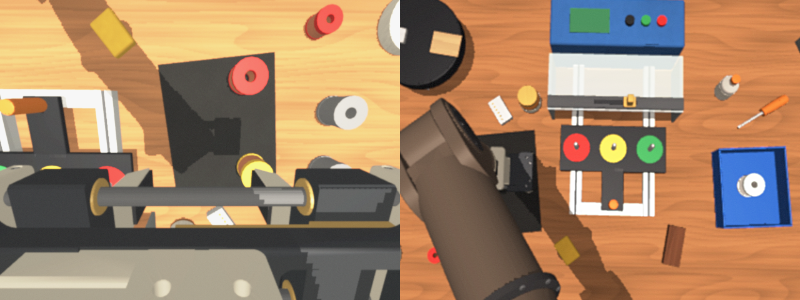

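The empty is in the bin (752,185). The red spool was knocked aside: it's now at wrist (250,77), near (0.39, 0.38). Refitting it, and the bare spindles from the top view.

Run:
```python
from h import *
P=np.load("last_top.npz")["P"];W=np.load("last_wrist.npz")["P"]
fit(W,.388,.381,.05,.07)
for y in(.132,.0325,-.067):
  for lo in(.06,.09):
    try: fit(P,.58,y,lo,.11,.025)
    except Exception as e: print("none")
fit(P,.436,.033,.09,.115,.03)
# colour discs on plate
px=np.load("last_top.npz")["px"];h=cv2.cvtColor(px,cv2.COLOR_RGB2HSV)
for y in(.132,.0325,-.067):
    m=(abs(P[...,0]-.58)<.04)&(abs(P[...,1]-y)<.04)&(h[...,1]>120)&(h[...,2]>80)&(P[...,2]>.035)&(P[...,2]<.055)
    Q=P[m];c,r=cv2.minEnclosingCircle((Q[:,:2]*1000).astype(np.float32));print("disc",len(Q),c,r,Q.mean(0))
```

```text
2452 circ [389.5 381.5] 28.1 z 0.0575 mid [0.3894 0.3814]
30 circ [580.1 131.6] 6.3 z 0.0964 mid [0.58   0.1316]
21 circ [580.1 131.6] 6.3 z 0.0995 mid [0.5805 0.1316]
31 circ [579.5  31.7] 6.1 z 0.0971 mid [0.579  0.0322]
21 circ [579.6  32.3] 5.6 z 0.0993 mid [0.5794 0.0321]
35 circ [579.2 -68.1] 6.3 z 0.0938 mid [ 0.5785 -0.0679]
23 circ [579.2 -68.1] 6.3 z 0.0971 mid [ 0.5788 -0.0679]
79 circ [435.3  32.4] 11.8 z 0.1078 mid [0.4343 0.0324]
disc 629 (581.3218383789062, 131.53387451171875) 37.979164123535156 [0.58075273 0.1316927  0.0425148 ]
disc 634 (580.7945556640625, 31.247577667236328) 37.77415466308594 [0.58023962 0.03169162 0.04278086]
disc 552 (580.1818237304688, -68.53254699707031) 36.128719329833984 [ 0.57929147 -0.06778636  0.0428242 ]
```

Request:
arm_command(targets=[[[0.05,0.04,0,0,0,0],[0.05,0.0405,0,0,0,0],[0,0,0.05,0,0,0],[0,0,0.05,0,0,0],[0,0,0.05,0,0,0],[0,0,0.03,0,0,0],[0,0,0,0,0,0],[0,0,0,0,0,0]]], newtons=30)

```text
clock: 20.42
position: [0.3936, 0.3791, 0.0835]
ee_rot: [0.004, 3.14, 0.002]
force: [-0.1, -0.1, 0.7]
width: 0.872
gripper_force: 0.0
```

Request:
arm_command(targets=[[[0.004,0.0025,0.015,0,0,0],[0,0,0.0185,0,0,0],[0,0,0,0,0,0],[0,0,0,0,0,0]]])

```text
clock: 20.92
position: [0.3886, 0.3821, 0.049]
ee_rot: [0.001, 3.141, 0.001]
force: [-0.2, -0.5, -0.4]
width: 0.869
gripper_force: 0.0
```

Request:
arm_command(targets=[[[0,0,0,0,0,0],[0,0,0,0,0,0],[0,0,0,0,0,0],[0,0,0,0,0,0],[0,0,0,0,0,0]]], jaw=0.04)

```text
clock: 21.55
position: [0.3886, 0.3818, 0.0487]
ee_rot: [0.002, 3.141, 0.0]
force: [-0.2, -0.7, 5.6]
width: 0.616
gripper_force: 30.0
```

Request:
arm_command(targets=[[[0,0,-0.045,0,0,0],[0,0,-0.045,0,0,0],[0,0,-0.04,0,0,0],[-0.038,-0.05,0,0,0,0],[-0.038,-0.05,0,0,0,0],[-0.038,-0.05,0,0,0,0],[-0.038,-0.05,0,0,0,0],[-0.038,-0.05,0,0,0,0],[0,0,0,0,0,0],[0,0,0,0,0,0]]])

```text
clock: 22.8
position: [0.5766, 0.1328, 0.1776]
ee_rot: [-0.002, -3.14, -0.0]
force: [-0.9, 0.4, -3.4]
width: 0.612
gripper_force: 30.0
```

Request:
arm_command(targets=[[[-0.003,-0.001,0.01,0,0,0],[0,0,0.01,0,0,0],[0,0,0,0,0,0],[0,0,0,0,0,0]]])

```text
clock: 23.3
position: [0.5802, 0.1321, 0.1584]
ee_rot: [-0.001, -3.141, -0.0]
force: [0.7, 0.1, -4.1]
width: 0.608
gripper_force: 30.0
```

Run:
```python
from h import *
w,W=grab("wrist"); p,P=grab("top")
print(arm.observe()["position"])
for A in (P,W):
    try: fit(A,.58,.1316,.15,.172,.03)
    except Exception as e: print("none")
```

```text
[0.58045341 0.13195717 0.15871317]
none
7951 circ [577.8 131.2] 31.4 z 0.1669 mid [0.5773 0.1316]
```

Request:
arm_command(targets=[[[0.001,0,0.01,0,0,0],[0,0,0.01,0,0,0],[0,0,0.01,0,0,0],[0,0,0,0,0,0]]])

```text
clock: 23.9
position: [0.5786, 0.1315, 0.1272]
ee_rot: [-0.001, -3.14, 0.001]
force: [-0.4, 0.6, -2.6]
width: 0.609
gripper_force: 30.0
```

Request:
arm_command(targets=[[[-0.001,0,0.012,0,0,0],[0,0,0.012,0,0,0],[0,0,0.012,0,0,0],[0,0,0.002,0,0,0],[0,0,0,0,0,0]]])

```text
clock: 24.52
position: [0.5803, 0.1318, 0.0903]
ee_rot: [-0.001, -3.141, 0.0]
force: [0.5, 0.1, -3.2]
width: 0.61
gripper_force: 30.0
```

Request:
arm_command(targets=[[[0,0,0.002,0,0,0],[0,0,0,0,0,0],[0,0,0,0,0,0],[0,0,-0.045,0,0,0],[0,0,-0.045,0,0,0],[0,0,-0.045,0,0,0],[0,0,-0.035,0,0,0],[-0.015,0.05,0,0,0,0],[-0.015,0.05,0,0,0,0],[-0.02,0.05,0,0,0,0]]], jaw=0.076)

```text
clock: 25.78
position: [0.6308, 0.2833, 0.2592]
ee_rot: [0.002, 3.141, 0.001]
force: [0.7, 0.3, 0.0]
width: 0.829
gripper_force: 0.0
```

Request:
arm_command(targets=[[[-0.02,0.05,0,0,0,0],[-0.01,0.045,0,0,0,0],[0,0,0,0,0,0],[0,0,0,0,0,0]]])

```text
clock: 26.28
position: [0.6607, 0.3761, 0.2582]
ee_rot: [0.002, 3.142, -0.001]
force: [-0.0, 0.6, 0.5]
width: 0.827
gripper_force: 0.0
```

Run:
```python
from h import *
w,W=grab("wrist","w3.png"); p,P=grab("top")
print(arm.observe()["position"])
for A,c,l,h in ((W,(.557,.404),.05,.066),(P,(.557,.404),.05,.066),(P,(.58,.1316),.085,.106),(P,(.58,.1316),.085,.2)):
    try: fit(A,*c,l,h)
    except Exception as e: print("none")
```

```text
[0.66098387 0.37497813 0.25887297]
2468 circ [558.1 404.9] 27.9 z 0.0576 mid [0.5582 0.4049]
none
395 circ [580.6 131.1] 28.1 z 0.0968 mid [0.5807 0.1303]
395 circ [580.6 131.1] 28.1 z 0.0968 mid [0.5807 0.1303]
```

Red is fully down (top at 0.097). Yellow is still at (0.558, 0.405).

Request:
arm_command(targets=[[[0.05,0.015,0,0,0,0],[0.053,0.015,0,0,0,0],[0,0,0.05,0,0,0],[0,0,0.05,0,0,0],[0,0,0.05,0,0,0],[0,0,0.025,0,0,0],[0,0,0,0,0,0],[0,0,0,0,0,0]]])

```text
clock: 27.38
position: [0.5587, 0.4067, 0.0853]
ee_rot: [0.003, 3.14, 0.002]
force: [-0.1, 0.4, 0.0]
width: 0.829
gripper_force: 0.0
```

Request:
arm_command(targets=[[[0,-0.002,0.018,0,0,0],[0,0,0.018,0,0,0],[0,0,0,0,0,0],[0,0,0,0,0,0]]])

```text
clock: 27.88
position: [0.5575, 0.4048, 0.0473]
ee_rot: [-0.001, -3.141, 0.0]
force: [0.1, -0.0, -0.2]
width: 0.831
gripper_force: 0.0
```

Request:
arm_command(targets=[[[0,0,0,0,0,0],[0,0,0,0,0,0],[0,0,0,0,0,0],[0,0,0,0,0,0],[0,0,0,0,0,0]]], jaw=0.04)

```text
clock: 28.5
position: [0.5578, 0.405, 0.0478]
ee_rot: [0.001, 3.141, 0.001]
force: [-0.9, -0.3, 3.1]
width: 0.611
gripper_force: 30.0
```

Request:
arm_command(targets=[[[0,0,-0.05,0,0,0],[0,0,-0.05,0,0,0],[0,0,-0.05,0,0,0],[-0.003,-0.053,0,0,0,0],[-0.003,-0.053,0,0,0,0],[-0.003,-0.053,0,0,0,0],[-0.003,-0.053,0,0,0,0],[-0.003,-0.053,0,0,0,0],[-0.003,-0.053,0,0,0,0],[-0.003,-0.05,0,0,0,0]]])

```text
clock: 29.75
position: [0.5775, 0.0346, 0.1968]
ee_rot: [-0.002, -3.14, 0.001]
force: [0.4, 0.4, -3.9]
width: 0.611
gripper_force: 30.0
```

Request:
arm_command(targets=[[[0,0,0.02,0,0,0],[0,0,0.015,0,0,0],[0,0,0,0,0,0],[0,0,0,0,0,0]]])

```text
clock: 30.25
position: [0.5783, 0.0377, 0.1626]
ee_rot: [0.001, -3.142, -0.0]
force: [-0.1, 0.0, -3.0]
width: 0.607
gripper_force: 30.0
```

Request:
arm_command(targets=[[[-0.001,-0.0055,0,0,0,0],[0,0,0,0,0,0],[0,0,0,0,0,0]]])

```text
clock: 30.62
position: [0.5793, 0.0313, 0.1627]
ee_rot: [0.002, 3.141, 0.0]
force: [0.9, 0.1, -3.3]
width: 0.612
gripper_force: 30.0
```

Request:
arm_command(targets=[[[0,0.0005,0.012,0,0,0],[0,0,0.012,0,0,0],[0,0,0.012,0,0,0],[0,0,0,0,0,0]]])

```text
clock: 31.12
position: [0.5784, 0.0318, 0.1249]
ee_rot: [-0.001, -3.139, 0.0]
force: [-0.0, 0.0, -2.7]
width: 0.613
gripper_force: 30.0
```

Request:
arm_command(targets=[[[-0.001,0,0.012,0,0,0],[0,0,0.012,0,0,0],[0,0,0.011,0,0,0],[0,0,0,0,0,0],[0,0,0,0,0,0]]])

```text
clock: 31.75
position: [0.5804, 0.0318, 0.0916]
ee_rot: [0.001, 3.141, 0.0]
force: [0.1, -0.2, -3.3]
width: 0.612
gripper_force: 30.0
```

Request:
arm_command(targets=[[[0,0,0.004,0,0,0],[0,0,0,0,0,0],[0,0,0,0,0,0],[0,0,-0.045,0,0,0],[0,0,-0.045,0,0,0],[0,0,-0.045,0,0,0],[0.05,0.03,-0.03,0,0,0],[0.04,0.05,0,0,0,0],[0.03,0.05,0,0,0,0],[0.02,0.05,0,0,0,0]]], jaw=0.07)

```text
clock: 33.0
position: [0.4423, 0.2106, 0.2518]
ee_rot: [0.001, 3.14, 0.001]
force: [1.0, 1.1, -0.6]
width: 0.763
gripper_force: 0.0
```

Run:
```python
from h import *
p,P=grab("top"); s,S=grab("scene")
print(arm.observe()["position"])
cv2.imwrite("pics/two4.png",np.hstack([cv2.resize(s[160:400,140:460],(400,300)),cv2.resize(p[80:380,120:545],(400,300))])[:,:,::-1])
for c,l,h in (((.58,.1316),.085,.106),((.58,.032),.085,.12),((.436,.033),.09,.12)):
    try: fit(P,*c,l,h)
    except Exception as e: print("none")
```

```text
[0.44084875 0.21536684 0.25164539]
392 circ [580.7 130.9] 28.2 z 0.0969 mid [0.5806 0.1304]
387 circ [580.3  30.6] 28.0 z 0.0968 mid [0.58   0.0309]
78 circ [435.1  32.5] 11.7 z 0.108 mid [0.4343 0.0326]
```

View pics/two4.png

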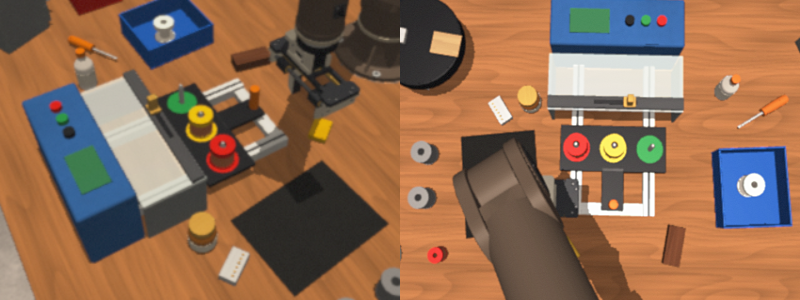

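Both full spools are down on their spindles (top half: 575,147 and 613,147), and the empty is in the bin. Going to the handle.

Request:
arm_command(targets=[[[0.006,-0.045,0,0,0,0],[0,-0.046,0,0,0,0],[0,-0.046,0,0,0,0],[0,-0.046,0,0,0,0],[0,0,0.04,0,0,0],[0,0,0.04,0,0,0],[0,0,0.02,0,0,0],[0,0,0,0,0,0]]], jaw=0.06, newtons=40)

```text
clock: 34.1
position: [0.4367, 0.0257, 0.1502]
ee_rot: [-0.002, -3.139, 0.001]
force: [0.3, -0.6, 0.7]
width: 0.653
gripper_force: 0.0
```

Request:
arm_command(targets=[[[0.001,0.0065,0.02,0,0,0],[0,0,0.02,0,0,0],[0,0,0.021,0,0,0],[0,0,0,0,0,0],[0,0,0,0,0,0]]])

```text
clock: 34.72
position: [0.4374, 0.0328, 0.0912]
ee_rot: [0.002, 3.14, 0.0]
force: [0.5, 0.3, -0.2]
width: 0.657
gripper_force: 0.0
```

Request:
arm_command(targets=[[[0,0,0,0,0,0],[0,0,0,0,0,0],[0,0,0,0,0,0],[0,0,0,0,0,0],[0,0,0,0,0,0],[-0.007,0,0,0,0,0],[-0.012,0,0,0,0,0],[-0.015,0,0,0,0,0],[-0.015,0,0,0,0,0],[-0.015,0,0,0,0,0]]], jaw=0.015)

```text
clock: 35.98
position: [0.5015, 0.033, 0.0901]
ee_rot: [-0.001, -3.142, -0.0]
force: [-3.0, 3.5, 5.3]
width: 0.252
gripper_force: 40.0
```

Request:
arm_command(targets=[[[-0.015,0,0,0,0,0],[-0.015,0,0,0,0,0],[-0.015,0,0,0,0,0],[-0.015,0,0,0,0,0],[-0.012,0,0,0,0,0],[-0.01,0,0,0,0,0],[-0.006,0,0,0,0,0],[0,0,0,0,0,0]]])

```text
clock: 36.98
position: [0.5867, 0.0327, 0.0901]
ee_rot: [-0.001, -3.137, 0.0]
force: [-12.4, 2.1, 15.8]
width: 0.253
gripper_force: 40.0
```

Against the home stop. Releasing and checking.

Request:
arm_command(targets=[[[0.002,0,0,0,0,0],[0,0,0,0,0,0],[0,0,0,0,0,0],[0,0,-0.045,0,0,0],[0,0,-0.045,0,0,0],[0,0,-0.045,0,0,0],[0.045,0.03,0,0,0,0],[0.045,0.05,0,0,0,0],[0.04,0.05,0,0,0,0],[0,0.04,0,0,0,0]]], jaw=0.06)

```text
clock: 38.22
position: [0.4582, 0.1997, 0.2253]
ee_rot: [0.002, -3.141, -0.0]
force: [0.6, 0.1, 0.0]
width: 0.654
gripper_force: 0.0
```

Request:
arm_command(targets=[[[0,0,0,0,0,0],[0,0,0,0,0,0]]])

```text
clock: 38.48
position: [0.4611, 0.1972, 0.2249]
ee_rot: [-0.002, -3.142, 0.001]
force: [0.5, 0.4, -0.2]
width: 0.652
gripper_force: 0.0
```

Run:
```python
from h import *
p,P=grab("top"); s,S=grab("scene")
cv2.imwrite("pics/two5.png",np.hstack([cv2.resize(s[160:400,140:460],(400,300)),cv2.resize(p[80:380,120:545],(400,300))])[:,:,::-1])
fit(P,.585,.033,.09,.12,.03)
```

```text
81 circ [585.1  31.6] 11.9 z 0.1077 mid [0.5845 0.0316]
```

View pics/two5.png

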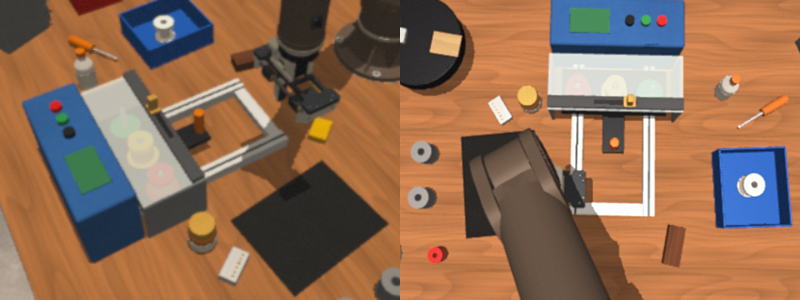

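The carriage is home: the handle is at (0.585, 0.032), the same as at the start. The spools sit under the hood at scene (140,150) and (160,175), the empty is in the bin, and the bystanders haven't moved.

```bash
python3 -c "from cell import arm; print(arm.sign_off())"
```

```text
the job is handed in; nothing more can be done
None
```

The job is handed in; no verdict came back, but my last pictures show the white spool in the bin, full red and yellow down on their spindles (no green spool or second empty this time), the carriage home and the bystanders unmoved.

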